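Hang the level-reading plate

ROBOT

A 6-joint arm with a two-finger parallel gripper is mounted at the origin on the work surface. World frame = base frame: x ahead of the robot, y to its left, z up, the work surface at z = 0. Lengths are in m, angles in rad, forces in N, time in s.
With the tool pointing down it reaches from about 0.25 to 0.775 m from the base axis. Payload 4 kg.
Tool frame: the origin (TCP) lies midway between the tips of the shut fingers; the grasp point (between the pads) lies 19 mm behind it (robot.tcp_to_grasp is the z of the grasp point in the tool frame, in m); z points along the fingers, y is the line along which they close (so a half turn about z gives the same grasp; the last joint's range is limited). The gripper opens to 94 mm and grips with 3 to 60 N. Pads are 16 mm wide; open, the fingers measure 119 mm over their backs; the gripper's body (75 mm by 177 mm) begins 78 mm behind the grasp point.
Start: joints at [-1.29, 0.087, 1.371, -0, 1.684, -0.103], TCP at [0.206, -0.51, 0.175] pointing down, gripper open.
Joint ranges: [-3.1, 3.1], [-0.76, 2.03], [0.27, 2.55], [-1.08, 4.22], [0.17, 2.65], [-2.57, 2.57]. Speed limits (rad/s): [2.79, 2.79, 3.14, 3.14, 3.14, 3.14].

INTERFACE

Orientations are given as [roll, pitch, yaw] about the fixed x, y, z axes, in that order (R = Rz(yaw) Ry(pitch) Rx(roll)).
In Python, from bench import robot gives the robot as it stands. The module is installed in compiled form; this text tells all that it offers.
- The arm moves only by the tool move_arm, never from a script. Its argument "motion" is one flat list of numbers, 7 for each row, row after row: the turn, a rotation vector about the tool's x, y, z in units of 45 degrees (1.0 is 45 degrees), then the shift along the tool's x, y, z in units of 100 mm (1.0 is 100 mm), then the opening, from 0 (shut) to 1 (fully open). A call has 1 to 12 rows; each row shifts and turns the commanded pose from where the row before left it, along the tool's axes as they then stand; what a row does not reach is not made up. A row lasts 1/12 s, in which the tool goes at most 41.7 mm and 7.16 degrees, less where a joint would pass 70% of its speed; a pose out of reach is approached as far as the arm can. A call with a number of a shift or a turn outside -1 to 1 is refused whole. A call with a gripper value outside its range is refused whole. The fingers move at their own pace and stop on an object; the grip force is fixed at half the most. Time passes only in rows, so rows that do not move let the fingers close. It gives the time, the measured TCP pose, the force, the opening and the grip force at its end, in the units of the state.
- robot.get_obs(): the state, without advancing time (a new reading comes with each control period).
- robot.snapshot(name): name is "scene" or "side" or "wrist"; returns the picture (480x640x3 uint8, red, green, blue); there is no depth.
- robot.get_calibration(name): a dict with "fx", "fy", "cx", "cy" (pixels), "R" (3x3) and "t" (3): a world point X has camera coordinates R X + t. Camera axes: x right, y down, z forward; pixel columns grow to the right and rows downward; lengths in m; the calibration is good to about 2 mm. A picture is of the moment at which its call begins: read the wrist's pose just before it. get_calibration takes no time and is no camera call; for the wrist camera it gives the pose at the moment of the call.
- robot.close_job(): hands the job in; it is judged then, once.
The state is a dict: "time": time; "joint_positions": joint angles; "qvel": joint speeds; "joint_torque": joint torques, N m; "tool_pos": TCP position; "ee_rot": TCP orientation; "wrist_force": force on the tool from outside, world axes, zero at the start; "wrist_torque": the same for the moment, N m; "width": finger opening in m; "finger_force": force on a finger pad.
Only numpy, scipy, OpenCV 4.12 (cv2) and the standard library are available. Lean on these libraries where they do the work, as an engineer would, in place of code of your own. Each camera call takes 0.05 s, during which the arm holds its last target. There are 200 camera calls.

TASK

Take the blue L-shaped reading plate out of its wooden holder and hang it on the peg of the hook stand by the one of its four holes that lets it hang level, its straight top edge horizontal. Let go of it, leave it hanging still, and do not disturb the glass flask.

Things in the scene. Friction and masses are not known exactly. Their poses are not given: they have to be found in the camera images.
- plate: Blue uniform 8 mm plastic sheet, L-shaped, about 140 g. x: normal to sheet, y: along its straight top edge, z: up. Origin: mid-thickness, mid-width, at its lowest edge. Top bar 170 wide x 70 high (y -85..85, z 91..161 mm). Leg under the bar's +y end, 50 x 91 (y 35..85, z 0..91). Four round through holes, 30 mm across, centres at z 119, y -60, -20, +20, +60. Starts upright in the holder.
- holder: Fixed wooden holder, 100 x 200 mm, its axes those of the plate in it; x points away from the robot, turned 5 to 45 deg to its left. Origin: underside centre. The plate stands loose on its 12 mm base: two 45 mm high cheeks beside the leg and, under the bar's -y end, a post with 16 mm high lips, 2.5 mm clear each side. Top edge free: pinch it from above across its thickness, lift straight up 60 mm.
- hook_stand: Fixed stand with one level round steel peg, 8 mm thick, axis 200 mm above the bench. Origin: on the bench below the peg's middle. The peg runs along x at y = 0 from its free tip at x -50 (red ball, 11 mm across) to the clamp block at x +44 mm (26 mm wide, upright above it ends at z 220). The tip points to the robot within 20 deg. Grey foot 160 x 110 x 14 mm.
- flask: Bystander: loose clear conical glass flask with side arm and dark stopper, 100 mm across the foot, 172 mm tall, beyond the work. Origin: centre of its underside. A brown bottle (64 mm across, 140 tall) at the far left and a white cup (64 across, 60 tall) near the robot also stand about.
Things that resemble listed ones, but are neither listed nor needed, are in the scene too. Leave any yellow look-alike of the hook_stand alone.

How it is judged:
At the end, for the whole second after the job is handed in: The plate hangs on the peg of the hook stand by the balancing hole: upright within 11 degrees, its lowest edge 55 to 85 mm above the bench and its middle within 55 mm of the peg sideways and along the peg, released and at rest (under 0.05 m/s and 0.4 rad/s) (angle between plate's own z axis and vertical below 0.19 rad and x of plate in the frame of hook_stand between -0.058 and 0.058 m and y of plate in the frame of hook_stand between -0.055 and 0.055 m and z of plate in the frame of hook_stand between 0.055 and 0.085 m and linear speed of plate below 0.05 m/s and angular speed of plate below 0.4 rad/s); the robot touches nothing.
It fails at once if the flask is shifted more than 30 mm or tipped (distance of flask from where it was at the start of the episode above 0.03 m or angle between flask's own z axis and vertical above 0.35 rad).
It also fails if it takes over 51 s, if anything falls off the work surface, if the arm or the gripper's body presses on something with over 40 N, if the wrist force passes 120 N, or if a joint passes its speed limit or range.

## Working session

There is one attempt and no reset: what is moved stays moved. The work goes in short steps, Python scripts to look and compute and a tool call to move; the robot and the scene stay as the last step left them, time stands still between calls to the robot, and variables do not carry over. Pictures are saved under pics/ and viewed, at most 10 in all, crops included, and the job is handed in when it is done.

Besides the shell and the picture viewer there is one more tool, called by a JSON object that holds its "op" and its "data". move_arm: Moves the arm, as the interface text tells. Shifts and turns lie within -1 to 1; 1 stands for 100 mm of shift or 45 degrees of turn. Its arguments: {"type":"object","properties":{"motion":{"type":"array","items":{"type":"number"}}},"required":["motion"]}

```bash
mkdir -p pics; python3 - <<'E'
from bench import robot
import cv2,numpy as np
for n in("scene","side"):
    im=robot.snapshot(n); cv2.imwrite(f"pics/{n}0.png",im[:,:,::-1])
    c=robot.get_calibration(n); print(n,c['fx'],c['cx'],c['cy'],-np.array(c['R']).T@c['t'],np.round(c['R'],3).tolist())
o=robot.get_obs();print(o['time'],o['tool_pos'],o['ee_rot'],robot.tcp_to_grasp)
E
```

```text
scene 565.8740827113104 319.3216202499392 246.54841882110287 [ 1.26578174 -0.06750018  0.55382017] [[0.108, 0.994, -0.012], [0.607, -0.076, -0.791], [-0.787, 0.078, -0.611]]
side 619.5152532037528 323.81497570573913 234.58082607921952 [ 0.55156889 -0.74706038  0.75462315] [[0.997, -0.072, 0.014], [-0.039, -0.681, -0.731], [0.062, 0.729, -0.682]]
0.1 [ 0.20577147 -0.50947241  0.17434767] [-3.13963654e+00 -1.99163055e-04  3.83795507e-01] -0.0188
```

View pics/scene0.png

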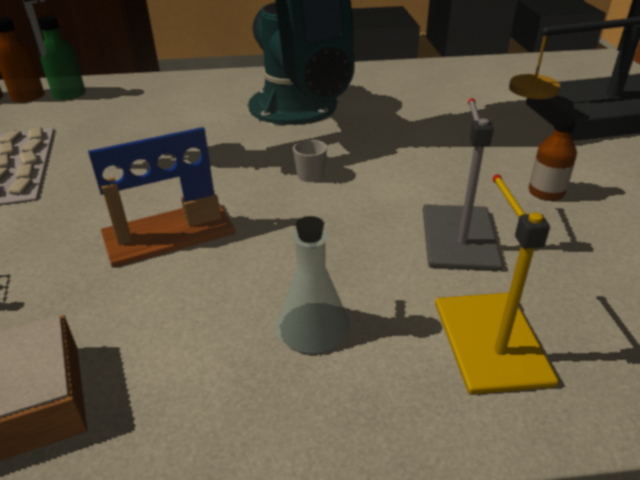

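View pics/side0.png

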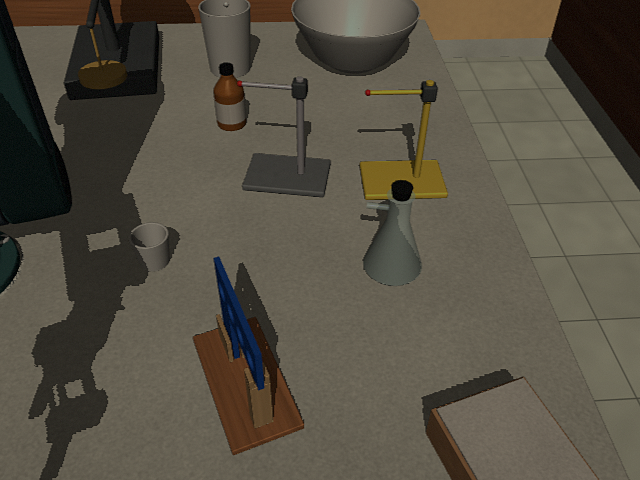

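The scene view shows the blue plate at about (90–210, 128–200), with its leg on the right. The grey stand's red tip is at (472,102) and its block at (482,132). In the side view the plate is at (217–264, 258–385), the tip at (240,84) and the block at (300,88). The yellow stand is the look-alike.

```bash
cat > h.py <<'E'
import cv2,numpy as np
from scipy.optimize import minimize,least_squares
def proj(c,X):
    p=np.atleast_2d(X)@np.array(c['R']).T+np.array(c['t']); return np.c_[c['fx']*p[:,0]/p[:,2]+c['cx'],c['fy']*p[:,1]/p[:,2]+c['cy']]
def tri(cs,uv):
    f=lambda X:np.concatenate([proj(c,X)[0]-u for c,u in zip(cs,uv)])
    r=least_squares(f,[.5,0,.1]); return r.x,np.abs(r.fun).max()
def plate_w(P,p):  # p=x,y,z,yaw
    c,s=np.cos(p[3]),np.sin(p[3]); return P@np.array([[c,-s,0],[s,c,0],[0,0,1]]).T+p[:3]
def box(y0,y1,z0,z1): return np.array([[x,y,z] for x in(-.004,.004) for y in(y0,y1) for z in(z0,z1)])
def render(c,p,legz):
    S=8; m=np.zeros((480*S//2,640*S//2),np.uint8); k=S//2
    for b in(box(-.085,.085,.091,.161),box(.035,.085,legz,.1)):
        cv2.fillConvexPoly(m,cv2.convexHull(np.round((proj(c,plate_w(b,p))+.5)*k).astype(np.int32)),255)
    return cv2.resize(m,(640,480),interpolation=cv2.INTER_AREA)/255.
def blue(im):
    h=cv2.cvtColor(im,cv2.COLOR_RGB2HSV); return cv2.inRange(h,(105,120,30),(130,255,255))
E
cat > m.py <<'E'
from h import *
from bench import robot
names=("scene","side"); cs=[robot.get_calibration(n) for n in names]
ims=[cv2.imread(f"pics/{n}0.png")[:,:,::-1].copy() for n in names]
rois=[(80,120,140,100),(205,245,75,155)]
M=[]
for im,(x,y,w,h) in zip(ims,rois):
    b=blue(im); m=np.zeros_like(b); m[y:y+h,x:x+w]=b[y:y+h,x:x+w]
    cn,_=cv2.findContours(m,cv2.RETR_EXTERNAL,cv2.CHAIN_APPROX_NONE); cn=[max(cn,key=cv2.contourArea)]
    m[:]=0; cv2.drawContours(m,cn,-1,255,-1); M.append(m/255.); print(m.sum()/255,cv2.boundingRect(cn[0]))
cost=lambda q:sum(np.abs(render(c,q[:4],q[4])-m).sum() for c,m in zip(cs,M))
def init():
    a,e=tri(cs,[(90,150),(264,385)]);b,e2=tri(cs,[(206,128),(217,258)]); print(a,e,b,e2)
    d=b-a; return [*((a+b)/2)[:2],.012,np.arctan2(-d[0],d[1]),.055]
q=init(); print(q)
for _ in range(3):
    sim=np.array([q]+[np.array(q)+np.eye(5)[i]*[.01,.01,.01,.1,.01][i] for i in range(5)])
    r=minimize(cost,q,method='Nelder-Mead',options=dict(initial_simplex=sim,maxiter=400)); q=r.x
print("plate",q.round(4),r.fun)
for t in [(.0,.02,.119),(0,-.06,.119),(0,.06,.119)]:
    print([proj(c,plate_w(np.array([t]),q))[0].round(1) for c in cs])
# hook
def red(im,c,r=12):
    x,y=c; s=im[y-r:y+r,x-r:x+r]; hh=cv2.cvtColor(s,cv2.COLOR_RGB2HSV); m=cv2.inRange(hh,(0,130,60),(8,255,255))|cv2.inRange(hh,(170,130,60),(180,255,255))
    v=np.argwhere(m); return v.mean(0)[::-1]+[x-r,y-r],len(v),np.ptp(v,0)
R=[red(ims[0],(472,102)),red(ims[1],(240,84))];print(R)
B=tri(cs,[r[0] for r in R]);print("ball",B)
bl=[]
for im,(x,y) in zip(ims,[(482,132),(300,88)]):
    s=im[y-18:y+18,x-18:x+18].max(2); m=(s<70).astype(np.uint8); n,l,st,ce=cv2.connectedComponentsWithStats(m); i=1+st[1:,4].argmax(); bl.append(st[i,:2]+st[i,2:4]/2-.5+[x-18,y-18]); print(st[i])
K=tri(cs,bl); print("block",K); d=K[0]-B[0]; print("len",np.linalg.norm(d),"yaw",np.arctan2(d[1],d[0]))
tiles=[]
for im,c,m in zip(ims,cs,M):
    o=im.copy(); 
    for b in(box(-.085,.085,.091,.161),box(.035,.085,.055,.1)):
        cv2.polylines(o,[cv2.convexHull(np.round(proj(c,plate_w(b,q))).astype(np.int32))],True,(255,255,0))
    tiles.append(o)
z=[cv2.resize(t[y:y+h,x:x+w],(390,290),interpolation=0) for t,(x,y,w,h) in [(tiles[0],(80,110,150,112)),(tiles[1],(160,240,180,135)),(tiles[0],(450,80,60,45+5)),(tiles[1],(225,65,100,75))]]
cv2.imwrite("pics/chk.png",np.vstack([np.hstack(z[:2]),np.hstack(z[2:])])[:,:,::-1])
E
python3 m.py
```

```text
4984.0 (89, 128, 123, 72)
2128.0 (214, 257, 50, 133)
[ 0.5136517  -0.33673366  0.15627464] 12.108862509341805 [ 0.45991106 -0.15901978  0.17079889] 0.9547697657964136
[np.float64(0.4867813813541052), np.float64(-0.2478767197148934), 0.012, np.float64(0.2936569610607125), 0.055]
plate [ 0.487  -0.2398  0.0115  0.3368  0.0475] 1273.8666666666666
[array([167.4, 161.5]), array([233.1, 312.1])]
[array([113.8, 173.5]), array([252.9, 359.2])]
[array([192.9, 155.8]), array([224.2, 290.8])]
[(array([470.70588235,  99.47058824]), 17, array([3, 6])), (array([239.17391304,  83.        ]), 23, array([4, 4]))]
ball (array([0.48085875, 0.24395568, 0.20270528]), np.float64(0.6200319904974947))
[   0    0   36   36 1088]
[  3   7  23  29 322]
block (array([0.57961851, 0.22688887, 0.19734504]), np.float64(2.322001612543545))
len 0.10036682177396368 yaw -0.17112126085675827
```

View pics/chk.png

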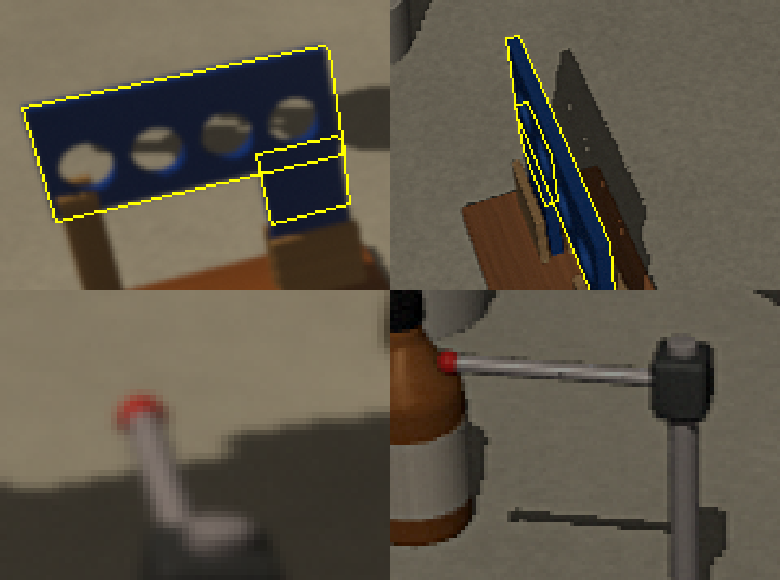

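```bash
cat > k.py <<'E'
from h import *
from bench import robot
cs=[robot.get_calibration(n) for n in("scene","side")]
obs=[[(470.9,100.4),(477,119.5)],[(239.1,82.9),(291.7,87.3)]]
def f(p,zf=None):
    z=p[3] if zf is None else zf
    B=np.array([p[0],p[1],z]); d=np.array([np.cos(p[2]),np.sin(p[2]),0]); r=[]
    for i,(c,o) in enumerate(zip(cs,obs)):
        a,b=proj(c,np.array([B,B+.094*d])); r+=list(a-o[0])
        if i: r+=list(b-o[1])
        else:
            n=np.array([-(b-a)[1],(b-a)[0]]); r.append((np.array(o[1])-a)@n/np.linalg.norm(n))
    return r
r=least_squares(f,[.48,.24,-.15,.2]);print(r.x.round(4),np.round(r.fun,2))
r=least_squares(lambda p:f(p,.2),[.48,.24,-.15]);print(r.x.round(4),np.round(r.fun,2))
p=r.x; d=np.array([np.cos(p[2]),np.sin(p[2])]); print("origin",p[:2]+.05*d)
E
python3 k.py
```

```text
[ 0.4808  0.2449 -0.1946  0.2013] [ 0.05  0.37 -0.29 -0.03 -0.09 -0.11 -0.51]
[ 0.4803  0.2456 -0.1882] [ 0.21  1.04 -0.06 -0.23  0.4  -0.32 -0.19]
origin [0.52944504 0.23620735]
```

{"op": "move_arm", "data": {"motion": [0,0,0,0,0,-0.3,1,0,0,0,0.1,-0.04,-0.3,1,0,0,0,0.25,-0.1,-0.25,1,0,0,0,0.33,-0.13,0,1,0,0,0,0.33,-0.13,0,1,0,0,0,0.33,-0.13,0,1,0,0,0,0.33,-0.13,0,1,0,0,0,0.33,-0.13,0,1,0,0,0,0.33,-0.13,0,1,0,0,0,0.33,-0.13,0,1,0,0,0,0.33,-0.13,0,1,0,0,0,0.33,-0.13,0,1]}}

```text
time: 1.1
tool_pos: [0.4656, -0.2626, 0.2599]
ee_rot: [-3.141, 0.001, 0.384]
wrist_force: [0.2, -0.1, 1.0]
width: 0.094
finger_force: 0.0
```

{"op": "move_arm", "data": {"motion": [0,0,-0.15,0,0,0,1,0,0,-0.15,0,0,0,1,0,0,-0.15,0,0,0,1,0,0,-0.15,0,0,0,1,0,0,-0.15,0,0,0,1,0,0,-0.15,0,0,0,1,0,0,-0.15,0,0,0,1,0,0,-0.15,0,0,0,1,0,0,-0.15,0,0,0,1,0,0,-0.15,0,0,0,1,0,0,-0.15,0,0,0,1,0,0,-0.15,0,0,0,1]}}

```text
time: 2.1
tool_pos: [0.4645, -0.264, 0.2597]
ee_rot: [-3.141, -0.001, 1.803]
wrist_force: [0.0, -0.6, 0.6]
width: 0.0941
finger_force: 0.0
```

{"op": "move_arm", "data": {"motion": [0,0,-0.14,0,0,0,1,0,0,0,0,0,0,1,0,0,0,0,0,0,1]}}

```text
time: 2.35
tool_pos: [0.4646, -0.2641, 0.2599]
ee_rot: [-3.141, -0.001, 1.905]
wrist_force: [-0.0, 0.4, 0.6]
width: 0.094
finger_force: 0.0
```

```bash
cat > go.py <<'E'
import sys,numpy as np
from bench import robot
from scipy.spatial.transform import Rotation as Ro
# target x y z yaw -> remaining shift in tool axes (units) and rotvec (units)
t=list(map(float,sys.argv[1:5])); o=robot.get_obs()
R=Ro.from_euler('xyz',o['ee_rot']); T=Ro.from_euler('xyz',[np.pi,0,t[3]])
print(o['time'],o['tool_pos'].round(4),o['ee_rot'].round(4),o['joint_positions'].round(2),o['width'],o['wrist_force'].round(1))
print("shift now-axes",(R.inv().apply(np.array(t[:3])-o['tool_pos'])*10).round(3),"shift tgt-axes",(T.inv().apply(np.array(t[:3])-o['tool_pos'])*10).round(3),"turn",((R.inv()*T).as_rotvec()/np.pi*4).round(3))
E
python3 go.py .487 -.2398 .142 1.908
python3 - <<'E'
from bench import robot
import cv2
cv2.imwrite("pics/w1.png",robot.snapshot("wrist")[:,:,::-1])
E
```

```text
2.35 [ 0.4646 -0.2641  0.2599] [-3.1411e+00 -7.0000e-04  1.9046e+00] [-0.62  0.05  1.24 -0.    1.85 -0.96] 0.09402378547675887 [-0.   0.4  0.6]
shift now-axes [0.155 0.292 1.179] shift tgt-axes [0.155 0.292 1.179] turn [-0.001 -0.001 -0.004]
```

View pics/w1.png

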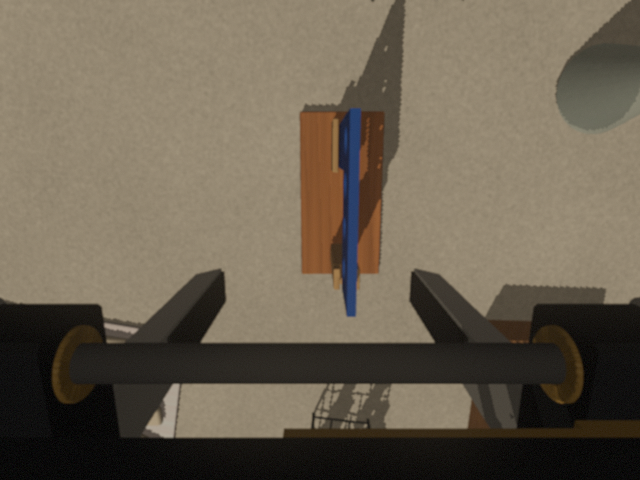

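The wrist view shows the plate's top edge running nearly vertically, from (354,110) to (351,315), parallel to the pads. I'll shift over it and check the fit against the wrist camera.

{"op": "move_arm", "data": {"motion": [0,0,0,0.08,0.15,0.2,1,0,0,0,0.075,0.142,0.2,1,0,0,0,0,0,0,1,0,0,0,0,0,0,1]}}

```text
time: 2.73
tool_pos: [0.4865, -0.2393, 0.219]
ee_rot: [-3.139, -0.002, 1.907]
wrist_force: [-0.3, -0.4, -0.1]
width: 0.0942
finger_force: 0.0
```

```bash
python3 go.py .487 -.2398 .142 1.908
python3 - <<'E'
from h import *
from bench import robot
c=robot.get_calibration("wrist"); im=robot.snapshot("wrist")
q=[.487,-.2398,.0115,.3368]
print(proj(c,plate_w(np.array([[0,.085,.161],[0,0,.161],[0,-.085,.161]]),q)).round(1))
b=blue(im)
for r in range(40,420,30):
    v=np.flatnonzero(b[r,200:480])+200
    if len(v): print(r,v.min(),v.max(),len(v))
g=np.flatnonzero(b[:,320:400].any(1));print(g.min(),g.max())
E
```

```text
2.7333 [ 0.4865 -0.2393  0.219 ] [-3.1390e+00 -2.4000e-03  1.9074e+00] [-0.56  0.07  1.31 -0.    1.77 -0.9 ] 0.09417394262297098 [-0.3 -0.4 -0.1]
shift now-axes [-0.008  0.005  0.77 ] shift tgt-axes [-0.006  0.003  0.77 ] turn [-0.003 -0.003 -0.001]
[[318.4 124.2]
 [318.2 249.1]
 [318.1 357.1]]
130 312 322 11
160 312 322 11
190 313 321 9
220 313 321 9
250 313 321 9
280 313 322 10
310 314 321 8
340 314 321 8
127 342
```

{"op": "move_arm", "data": {"motion": [0,0,0,0,0,0.2,1,0,0,0,0,0,0.2,1,0,0,0,0,0,0.2,0.6,0,0,0,0,0,0.17,0.4,0,0,0,0,0,0,0.2,0,0,0,0,0,0,0,0,0,0,0,0,0,0,0,0,0,0,0,0,0,0,0,0,0,0,0,0,0,0,0,0,0,0,0]}}

```text
time: 3.62
tool_pos: [0.4877, -0.2404, 0.1448]
ee_rot: [3.14, 0.002, 1.907]
wrist_force: [-0.2, 0.7, 0.2]
width: 0.044
finger_force: 0.0
```

{"op": "move_arm", "data": {"motion": [0,0,0,0,0,0,0,0,0,0,0,0,0,0,0,0,0,0,0,0,0,0,0,0,0,0,0,0]}}

```text
time: 3.95
tool_pos: [0.4872, -0.2399, 0.1434]
ee_rot: [-3.142, 0.0, 1.908]
wrist_force: [0.7, 0.0, -0.6]
width: 0.0173
finger_force: 0.0
```

{"op": "move_arm", "data": {"motion": [0,0,0,0,0,0,0,0,0,0,0,0,0,0,0,0,0,0,0,0,0,0,0,0,0,0,0,0]}}

```text
time: 4.28
tool_pos: [0.4872, -0.2399, 0.1433]
ee_rot: [-3.142, 0.0, 1.907]
wrist_force: [0.4, 0.1, -0.2]
width: 0.0006
finger_force: 0.0
```

The fingers shut without gripping anything, so I'll look.

```bash
python3 - <<'E'
from bench import robot
import cv2,numpy as np
a=robot.snapshot("side");b=robot.snapshot("wrist");s=robot.snapshot("scene")
for n,i in(("side",a),("wrist",b),("scene",s)): cv2.imwrite(f"pics/{n}2.png",i[:,:,::-1])
z=np.hstack([cv2.resize(a[180:460,120:400],(400,400)),cv2.resize(s[80:280,60:260],(400,400))])
cv2.imwrite("pics/c2.png",z[:,:,::-1])
E
```

```text
(no output)
```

View pics/c2.png

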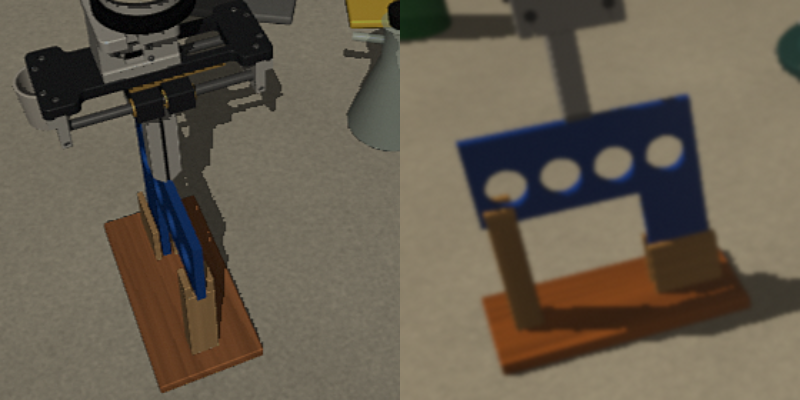

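The crops show shut fingers ending at or behind the plate's top edge, with the plate still upright in the holder. I'll project the TCP into the views to see which.

```bash
python3 - <<'E'
from h import *
from bench import robot
o=robot.get_obs(); print(o['tool_pos'],o['width'],o['finger_force'])
q=[.487,-.2398,.0115,.3368]
for n,(x0,y0,s) in (("side",(120,180,400/280)),("scene",(60,80,2))):
    c=robot.get_calibration(n)
    f=lambda X:((proj(c,X)-[x0,y0])*s).round(0).tolist()
    print(n,"tcp",f(o['tool_pos']),"up30",f(o['tool_pos']+[0,0,.03]),"topmid",f(plate_w(np.array([[0,0,.161]]),q)),"corners",f(plate_w(np.array([[0,-.085,.161],[0,.085,.161],[0,-.085,.091]]),q)))
im=[cv2.imread(f"pics/{n}2.png")[:,:,::-1].copy() for n in("side","scene","wrist")]
z=np.hstack([cv2.resize(im[0][240:400,190:290],(300,480),interpolation=2),cv2.resize(im[1][100:200,80:220],(490,480))])
cv2.imwrite("pics/c3.png",z[:,:,::-1])
E
```

```text
[ 0.48718068 -0.23995438  0.14339191] 0.00046108872359906707 0.0
side tcp [[167.0, 196.0]] up30 [[164.0, 173.0]] topmid [[164.0, 174.0]] corners [[197.0, 249.0], [137.0, 109.0], [201.0, 298.0]]
scene tcp [[185.0, 154.0]] up30 [[177.0, 118.0]] topmid [[178.0, 119.0]] corners [[58.0, 144.0], [290.0, 95.0], [82.0, 227.0]]
```

View pics/c3.png

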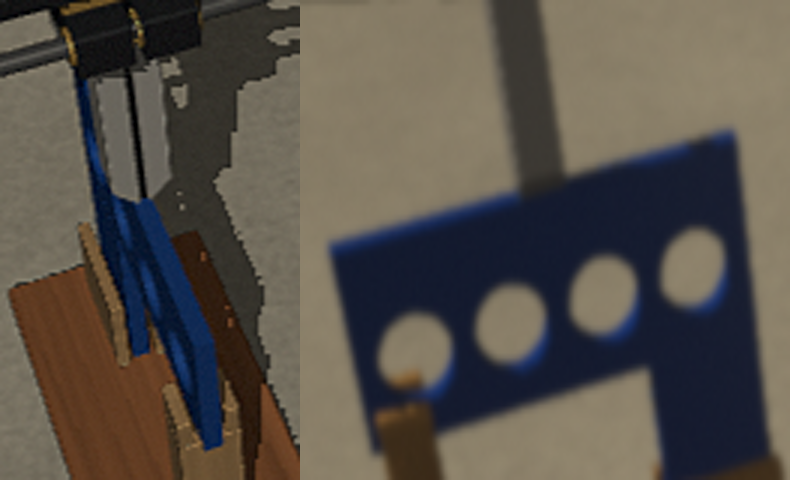

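```bash
python3 - <<'E'
from h import *
from bench import robot
cs=[robot.get_calibration(n) for n in("scene","side")]
print(tri(cs,[(148.3,139.4),(238.3,306.7)]))
c=robot.get_calibration("wrist"); print("wristcam",-np.array(c['R']).T@c['t']); q=[.487,-.2398,.0115,.3368]
print(proj(c,np.array([[.4872,-.24,.1434],[.4872,-.24,.1725]])).round(), proj(c,plate_w(np.array([[0,.085,.161],[0,-.085,.161]]),q)).round())
print({k:v for k,v in robot.get_obs().items() if k in('wrist_force','joint_torque','wrist_torque')})
im=cv2.imread("pics/wrist2.png"); cv2.imwrite("pics/c4.png",im)
b=blue(im[:,:,::-1].copy())
for r in range(60,480,25):
    v=np.flatnonzero(b[r,200:480])+200
    if len(v): print(r,v.min(),v.max(),len(v))
E
```

```text
(array([ 0.48954286, -0.24301234,  0.17030769]), np.float64(2.185426232859271))
wristcam [ 0.46470518 -0.17882316  0.35318015]
[[318. 268.]
 [318. 284.]] [[318. 109.]
 [318. 427.]]
{'joint_torque': array([ 1.31819201e-03, -3.34246588e+01, -2.99829662e+01,  3.34653421e-02,
        6.86972961e-02, -1.08446483e-05]), 'wrist_force': array([ 0.48456023, -0.19796372,  0.091083  ]), 'wrist_torque': array([-0.03957551, -0.07995488, -0.00327042])}
135 309 324 13
160 309 324 16
185 309 323 15
210 310 322 12
235 311 311 1
260 311 321 3
310 317 318 2
335 316 318 3
385 314 321 8
410 312 323 12
```

View pics/c4.png

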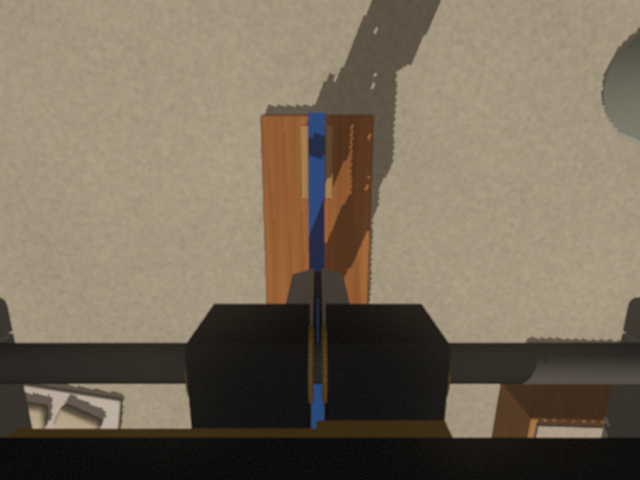

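All three views put the shut fingertips at about z 0.171, just above the plate's top edge and roughly 28 mm higher than the reported TCP. The plate hasn't moved. I'll reopen, go 24 mm lower and close again.

{"op": "move_arm", "data": {"motion": [0,0,0,0,0,0,0.4,0,0,0,0,0,0,0.4,0,0,0,0,0,0,0.4,0,0,0,0,0,0,0.4,0,0,0,0,0,0,0.4,0,0,0,0,0,0,0.4,0,0,0,0,0,0,0.4]}}

```text
time: 5.02
tool_pos: [0.4872, -0.24, 0.1434]
ee_rot: [3.142, 0.0, 1.907]
wrist_force: [-0.5, 0.3, 0.1]
width: 0.0374
finger_force: 0.0
```

{"op": "move_arm", "data": {"motion": [0,0,0,0,0,0.06,0.4,0,0,0,0,0,0.06,0.4,0,0,0,0,0,0.06,0.4,0,0,0,0,0,0.06,0.4,0,0,0,0,0,0,0,0,0,0,0,0,0,0,0,0,0,0,0,0,0,0,0,0,0,0,0,0,0,0,0,0,0,0,0,0,0,0,0,0,0,0]}}

```text
time: 5.85
tool_pos: [0.4874, -0.2401, 0.1198]
ee_rot: [3.141, 0.001, 1.907]
wrist_force: [-0.1, 0.1, 0.6]
width: 0.0071
finger_force: 30.0
```

{"op": "move_arm", "data": {"motion": [0,0,0,0,0,0,0,0,0,0,0,0,0,0,0,0,0,0,0,0,0]}}

```text
time: 6.1
tool_pos: [0.4874, -0.2401, 0.1198]
ee_rot: [3.141, 0.001, 1.907]
wrist_force: [-0.6, -0.8, 0.7]
width: 0.0076
finger_force: 30.0
```

The plate is gripped (7.6 mm opening, 30 N). Lifting straight up.

{"op": "move_arm", "data": {"motion": [0,0,0,0,0,-0.05,0,0,0,0,0,0,-0.1,0,0,0,0,0,0,-0.1,0,0,0,0,0,0,-0.1,0,0,0,0,0,0,-0.1,0,0,0,0,0,0,-0.15,0,0,0,0,0,0,-0.15,0,0,0,0,0,0,-0.15,0,0,0,0,0,0,-0.1,0,0,0,0,0,0,0,0,0,0,0,0,0,0,0]}}

```text
time: 7.02
tool_pos: [0.4875, -0.2402, 0.2203]
ee_rot: [3.14, 0.001, 1.907]
wrist_force: [-1.7, 0.4, -0.5]
width: 0.0079
finger_force: 30.0
```

```bash
python3 - <<'E'
from h import *
from bench import robot
cs=[robot.get_calibration(n) for n in("scene","side")]
# target: peg frame
B=np.array([.4806,.245]);yaw=-.19;d=np.array([np.cos(yaw),np.sin(yaw)]);n=np.array([-d[1],d[0]])
# TCP = plate origin; hole at plate y=+.02 on peg axis -> origin = axis -.02 n
for s in(-.045,.032): print(s,(B+s*d-.02*n).round(4),"toolyaw",yaw+np.pi/2)
print("cup",tri(cs,[(310,160),(152,247)]),"flask",tri(cs,[(314,325),(392,262)]))
E
python3 go.py .44 .235 .2 1.381
```

```text
-0.045 [0.4326 0.2339] toolyaw 1.3807963267948966
0.032 [0.5082 0.2193] toolyaw 1.3807963267948966
cup (array([0.33000986, 0.01010583, 0.03322515]), np.float64(0.2652325563951763)) flask (array([ 0.73067033, -0.0228931 ,  0.00638987]), np.float64(0.2601397806383261))
7.0167 [ 0.4875 -0.2402  0.2203] [3.1405e+00 1.5000e-03 1.9074e+00] [-0.56  0.07  1.3  -0.    1.77 -0.9 ] 0.007911685742638487 [-1.7  0.4 -0.5]
shift now-axes [4.642 1.121 0.197] shift tgt-axes [ 4.577 -1.363  0.203] turn [0.002 0.001 0.67 ]
```

{"op": "move_arm", "data": {"motion": [0,0,0,0.15,0.03,0,0,0,0,0,0.3,0.065,0,0,0,0,0,0.38,0.08,0,0,0,0,0,0.38,0.08,0,0,0,0,0,0.38,0.08,0,0,0,0,0,0.38,0.08,0,0,0,0,0,0.38,0.08,0,0,0,0,0,0.38,0.08,0,0,0,0,0,0.38,0.08,0,0,0,0,0,0.38,0.08,0,0,0,0,0,0.38,0.08,0,0,0,0,0,0.38,0.08,0,0]}}

```text
time: 8.02
tool_pos: [0.429, 0.193, 0.2181]
ee_rot: [-3.139, -0.0, 1.908]
wrist_force: [0.6, 0.1, -1.2]
width: 0.0079
finger_force: 30.0
```

{"op": "move_arm", "data": {"motion": [0,0,0,0.3,0.08,0,0,0,0,0,0.15,0.04,0,0,0,0,0.11,0,0,0,0,0,0,0.14,0,0,0,0,0,0,0.14,0,0,0,0,0,0,0.14,0,0,0,0,0,0,0.14,0,0,0,0,0,0,0,0,0,0,0,0,0,0,0,0,0,0]}}

```text
time: 8.77
tool_pos: [0.4265, 0.2374, 0.2183]
ee_rot: [-3.14, 0.001, 1.385]
wrist_force: [0.5, -0.4, -0.6]
width: 0.0077
finger_force: 30.0
```

```bash
python3 go.py .4326 .2339 .19 1.381; python3 - <<'E'
from h import *
from bench import robot
import cv2
T=[]
for n in("scene","side"):
    im=robot.snapshot(n); cv2.imwrite(f"pics/{n}5.png",im[:,:,::-1]); T.append(im)
z=np.hstack([cv2.resize(T[0][60:210,400:550],(400,400)),cv2.resize(T[1][30:180,170:320],(400,400))])
cv2.imwrite("pics/c5.png",z[:,:,::-1])
E
```

```text
8.7667 [0.4265 0.2374 0.2183] [-3.1396e+00  1.1000e-03  1.3847e+00] [ 0.39 -0.05  1.43  0.    1.77  0.58] 0.007705340777908296 [ 0.5 -0.4 -0.6]
shift now-axes [-0.023  0.067  0.283] shift tgt-axes [-0.023  0.067  0.283] turn [-0.003  0.001  0.005]
```

View pics/c5.png

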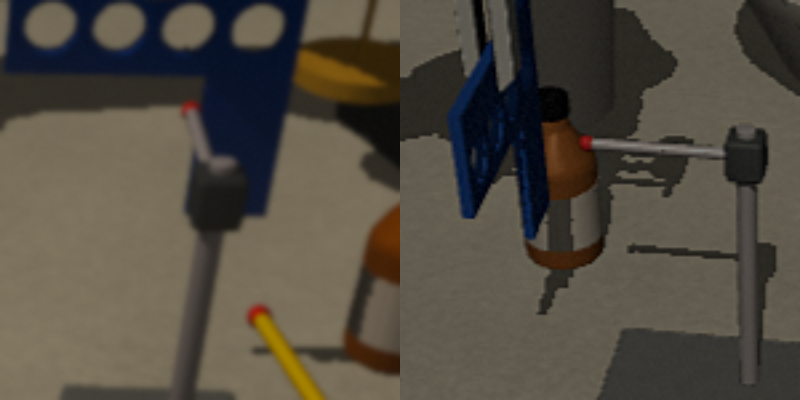

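The plate is in front of the tip, with the four holes clear in the scene view. I'll measure the hole positions there against the prediction from the TCP.

```bash
cat > holes.py <<'E'
from h import *
from scipy.spatial.transform import Rotation as Ro
from bench import robot
import sys
def run(im):
    o=robot.get_obs(); c=robot.get_calibration("scene"); t=o['tool_pos']; yaw=o['ee_rot'][2]-np.pi/2
    b=blue(im); cn,h=cv2.findContours(b,cv2.RETR_CCOMP,cv2.CHAIN_APPROX_NONE)
    big=max((i for i in range(len(cn)) if h[0][i][3]<0),key=lambda i:cv2.contourArea(cn[i]))
    H=[]
    for i in range(len(cn)):
        if h[0][i][3]==big and cv2.contourArea(cn[i])>80:
            m=cv2.moments(cn[i]); H.append((m['m10']/m['m00'],m['m01']/m['m00'],cv2.contourArea(cn[i])))
    H=np.array(sorted(H)); print("holes",H.round(1).tolist())
    a=np.linspace(0,2*np.pi,60)
    def pred(p): # p: dy,dz,roll in plate axes (x from TCP)
        R=Ro.from_euler('z',yaw)*Ro.from_euler('x',p[2]); org=np.array([t[0],t[1],t[2]-.108])
        out=[]
        for y in(-.06,-.02,.02,.06):
            ms=[]
            for x in(-.004,.004):
                P=np.c_[np.full(60,x),y+.015*np.cos(a),.119+.015*np.sin(a)]
                W=R.apply(P)+Ro.from_euler('z',yaw).apply([0,p[0],p[1]])+org
                ms.append(proj(c,W).astype(np.float32))
            ar,poly=cv2.intersectConvexConvex(*ms); m=cv2.moments(poly); out.append((m['m10']/m['m00'],m['m01']/m['m00']))
        return np.array(out)
    if len(H)==4:
        r=least_squares(lambda p:(pred(p)-H[:,:2]).ravel(),[0,0,0],x_scale=[.01,.01,.1],diff_step=1e-3*0+None if False else None)
        r=minimize(lambda p:((pred(np.array(p)*[.001,.001,.01])-H[:,:2])**2).sum(),[0,0,0],method='Nelder-Mead')
        p=r.x*[.001,.001,.01]; print("offset dy,dz,roll",p.round(4),"rms",np.sqrt(r.fun/8))
        R=Ro.from_euler('z',yaw); hc=R.apply((Ro.from_euler('x',p[2]).apply([0,.02,.119])+[0,p[0],p[1]]))+[t[0],t[1],t[2]-.108]
        B=np.array([.4806,.245,.2007]); py=-.19; e=hc-B
        print("hole centre",hc.round(4),"rel ball: along %.4f left %.4f up %.4f"%(e[0]*np.cos(py)+e[1]*np.sin(py),-e[0]*np.sin(py)+e[1]*np.cos(py),e[2]),"yawerr",yaw-py)
if __name__=="__main__": run(cv2.imread(sys.argv[1])[:,:,::-1].copy())
E
sed -i '/r=least_squares(lambda p:(pred/d' holes.py; python3 holes.py pics/scene5.png
```

```text
holes [[418.2, 68.8, 354.5], [444.1, 69.2, 352.0], [470.2, 69.5, 357.5], [496.3, 69.9, 358.0]]Traceback (most recent call last):
  File "holes.py", line 32, in <module>
    if __name__=="__main__": run(cv2.imread(sys.argv[1])[:,:,::-1].copy())
                             ~~~^^^^^^^^^^^^^^^^^^^^^^^^^^^^^^^^^^^^^^^^^^
  File "holes.py", line 27, in run
    r=minimize(lambda p:((pred(np.array(p)*[.001,.001,.01])-H[:,:2])**2).sum(),[0,0,0],method='Nelder-Mead')
    res = _minimize_neldermead(fun, x0, args, callback, bounds=bounds,
                               **options)
    fsim[k] = func(sim[k])
              ~~~~^^^^^^^^
    fx = function(np.copy(x), *(wrapper_args + args))
  File "holes.py", line 27, in <lambda>
    r=minimize(lambda p:((pred(np.array(p)*[.001,.001,.01])-H[:,:2])**2).sum(),[0,0,0],method='Nelder-Mead')
                          ~~~~^^^^^^^^^^^^^^^^^^^^^^^^^^^^^
  File "holes.py", line 24, in pred
    ar,poly=cv2.intersectConvexConvex(*ms); m=cv2.moments(poly); out.append((m['m10']/m['m00'],m['m01']/m['m00']))
                                                                             ~~~~~~~~^~~~~~~~~
ZeroDivisionError: float division by zero
```

```bash
sed -i "s|ar,poly=.*|out.append((ms[0].mean(0)+ms[1].mean(0))/2)|" holes.py; python3 holes.py pics/scene5.png
```

```text
holes [[418.2, 68.8, 354.5], [444.1, 69.2, 352.0], [470.2, 69.5, 357.5], [496.3, 69.9, 358.0]]
offset dy,dz,roll [-0.0013  0.0006  0.0033] rms 0.020072678850008744
hole centre [0.4304 0.2553 0.2304] rel ball: along -0.0513 left 0.0007 up 0.0297 yawerr 0.0029529045655132813
```

{"op": "move_arm", "data": {"motion": [0,0,0.004,-0.007,0,0.07,0,0,0,0,0,0,0.09,0,0,0,0,0,0,0.09,0,0,0,0,0,0,0.05,0,0,0,0,0,0.1,0,0,0,0,0,0,0.1,0,0,0,0,0,0,0.1,0,0,0,0,0,0,0,0,0,0,0,0,0,0,0]}}

```text
invalid input
```

```bash
python3 - <<'E'
from holes import *
s=robot.snapshot("scene"); a=robot.snapshot("side"); run(s)
z=np.hstack([cv2.resize(s[70:170,420:520],(400,400)),cv2.resize(a[30:130,200:300],(400,400))])
cv2.imwrite("pics/c6.png",z[:,:,::-1])
E
```

```text
holes [[418.3, 68.7, 354.5], [444.1, 69.1, 355.0], [470.3, 69.4, 363.5], [496.4, 69.7, 359.5]]
offset dy,dz,roll [-0.0012  0.0007  0.004 ] rms 0.04270371745171976
hole centre [0.4308 0.2553 0.2308] rel ball: along -0.0509 left 0.0007 up 0.0301 yawerr 0.001897798805347739
```

View pics/c6.png

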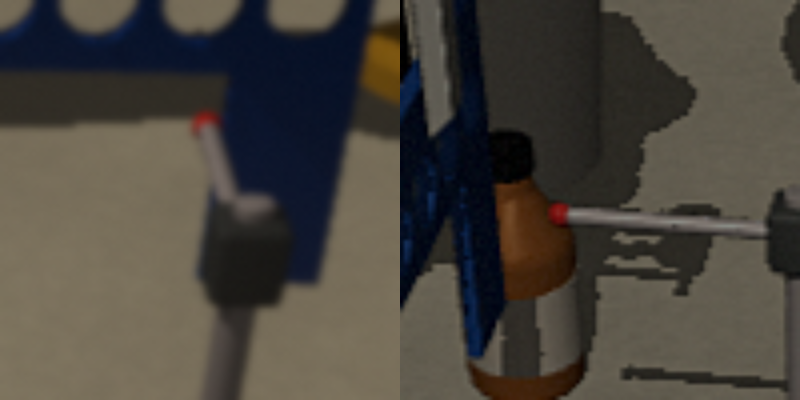

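The move was refused because one row was a number short, and this view shows nothing changed. Sending it again: lower first, then approach the tip.

{"op": "move_arm", "data": {"motion": [0,0,0,-0.007,0,0.07,0,0,0,0,0,0,0.09,0,0,0,0,0,0,0.09,0,0,0,0,0,0,0.05,0,0,0,0,0,0.1,0,0,0,0,0,0,0.1,0,0,0,0,0,0,0.1,0,0,0,0,0,0,0,0,0,0,0,0,0,0,0,0]}}

```text
time: 9.72
tool_pos: [0.458, 0.2306, 0.1895]
ee_rot: [3.142, 0.0, 1.38]
wrist_force: [-0.5, 0.3, -1.4]
width: 0.0077
finger_force: 30.0
```

```bash
python3 - <<'E'
from holes import *
s=robot.snapshot("scene"); cv2.imwrite("pics/s7.png",s[:,:,::-1]); run(s)
print(robot.get_obs()['wrist_force'])
h=cv2.cvtColor(s,cv2.COLOR_RGB2HSV)[90:115,458:485]
m=cv2.inRange(h,(0,130,60),(8,255,255))|cv2.inRange(h,(170,130,60),(180,255,255)); v=np.argwhere(m); print("ball px",v.mean(0)[::-1]+[458,90],len(v))
E
```

```text
holes [[417.2, 94.5, 313.0], [443.3, 95.2, 312.0], [495.9, 96.5, 332.5]]
[-0.59828601  0.2593293  -1.35578243]
ball px [470.84  99.16] 25
```

Hole centre is at z ≈ 0.201 and in line with the peg, so I'll move on over it.

{"op": "move_arm", "data": {"motion": [0,0,0,0,0.1,0,0,0,0,0,0,0.1,0,0,0,0,0,0,0.1,0,0,0,0,0,0,0.1,0,0,0,0,0,0,0.1,0,0,0,0,0,0,0.05,0,0,0,0,0,0,0,0,0,0,0,0,0,0,0,0]}}

```text
time: 10.43
tool_pos: [0.5112, 0.2204, 0.189]
ee_rot: [-3.141, 0.0, 1.381]
wrist_force: [-0.5, -1.1, -0.5]
width: 0.0078
finger_force: 30.0
```

```bash
python3 - <<'E'
from holes import *
s=robot.snapshot("scene"); a=robot.snapshot("side"); run(s); print(robot.get_obs()['wrist_force'])
z=np.hstack([cv2.resize(s[70:170,420:520],(400,400)),cv2.resize(a[30:130,200:300],(400,400))])
cv2.imwrite("pics/c8.png",z[:,:,::-1])
E
```

```text
holes [[419.1, 109.6, 373.0], [446.5, 110.2, 372.0], [502.1, 111.5, 380.5]]
[ 0.18574099  0.21678181 -1.15932455]
```

View pics/c8.png

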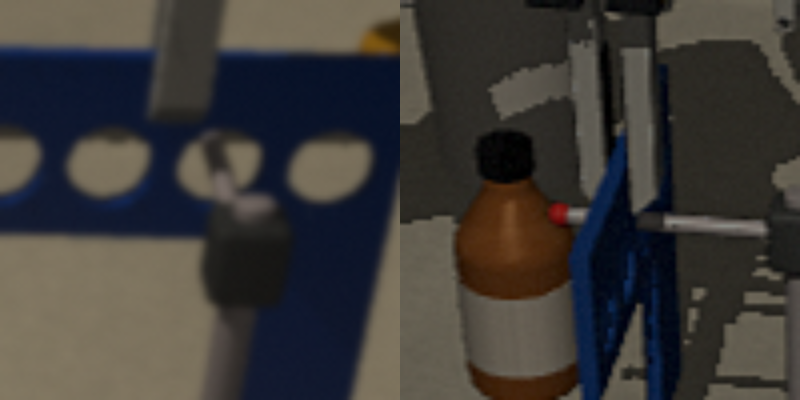

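The peg is through the third hole (plate y = +20), with the ball on the robot side of the plate. Lowering until the peg takes the weight.

{"op": "move_arm", "data": {"motion": [0,0,0,0,0,0.03,0,0,0,0,0,0,0.03,0,0,0,0,0,0,0.03,0,0,0,0,0,0,0.01,0,0,0,0,0,0,0,0,0,0,0,0,0,0,0,0,0,0,0,0,0,0]}}

```text
time: 11.12
tool_pos: [0.5111, 0.2205, 0.1795]
ee_rot: [3.141, -0.0, 1.381]
wrist_force: [-0.3, -0.7, -1.6]
width: 0.007
finger_force: 30.0
```

{"op": "move_arm", "data": {"motion": [0,0,0,0,0,0.005,0,0,0,0,0,0,0.005,0,0,0,0,0,0,0,0,0,0,0,0,0,0,0]}}

```text
time: 11.45
tool_pos: [0.5111, 0.2205, 0.1783]
ee_rot: [3.142, 0.0, 1.381]
wrist_force: [0.7, -0.0, -1.1]
width: 0.0076
finger_force: 30.0
```

{"op": "move_arm", "data": {"motion": [0,0,0,0,0,0.005,0,0,0,0,0,0,0.005,0,0,0,0,0,0,0,0,0,0,0,0,0,0,0]}}

```text
time: 11.78
tool_pos: [0.5112, 0.2205, 0.1777]
ee_rot: [3.141, -0.0, 1.381]
wrist_force: [-0.4, -0.9, 0.1]
width: 0.0077
finger_force: 30.0
```

{"op": "move_arm", "data": {"motion": [0,0,0,0,0,0.005,0,0,0,0,0,0,0,0,0,0,0,0,0,0,0]}}

```text
time: 12.03
tool_pos: [0.5112, 0.2205, 0.1776]
ee_rot: [3.141, -0.0, 1.381]
wrist_force: [-1.2, -0.3, 3.2]
width: 0.0077
finger_force: 30.0
```

Contact is felt at 3 N. Releasing gently.

{"op": "move_arm", "data": {"motion": [0,0,0,0,0,0,0.1,0,0,0,0,0,0,0.12,0,0,0,0,0,0,0.15,0,0,0,0,0,0,0.2,0,0,0,0,0,0,0.3,0,0,0,0,0,0,0.3,0,0,0,0,0,0,0.3,0,0,0,0,0,0,0.3,0,0,0,0,0,0,0.3,0,0,0,0,0,0,0.3]}}

```text
time: 12.87
tool_pos: [0.5111, 0.2205, 0.1769]
ee_rot: [3.141, 0.0, 1.381]
wrist_force: [0.4, -0.2, 0.5]
width: 0.028
finger_force: 0.0
```

{"op": "move_arm", "data": {"motion": [0,0,0,0,0,-0.1,0.3,0,0,0,0,0,-0.15,0.3,0,0,0,0,0,-0.2,0.3,0,0,0,0,0,-0.2,0.3,0,0,0,0,0,-0.2,0.3,0,0,0,0,0,-0.2,0.3,0,0,0,0,0,-0.1,0.3,0,0,0,0,0,0,0.3,0,0,0,0,0,0,0.3]}}

```text
time: 13.62
tool_pos: [0.5113, 0.2206, 0.2923]
ee_rot: [3.141, -0.0, 1.381]
wrist_force: [0.1, 0.3, -1.2]
width: 0.0283
finger_force: 0.0
```

{"op": "move_arm", "data": {"motion": [0,0,0,0,0,0,0.3,0,0,0,0,0,0,0.3,0,0,0,0,0,0,0.3,0,0,0,0,0,0,0.3,0,0,0,0,0,0,0.3,0,0,0,0,0,0,0.3,0,0,0,0,0,0,0.3,0,0,0,0,0,0,0.3,0,0,0,0,0,0,0.3,0,0,0,0,0,0,0.3,0,0,0,0,0,0,0.3,0,0,0,0,0,0,0.3]}}

```text
time: 14.62
tool_pos: [0.5111, 0.2205, 0.2919]
ee_rot: [3.142, 0.0, 1.381]
wrist_force: [0.3, -0.3, 0.1]
width: 0.0278
finger_force: 0.0
```

```bash
python3 - <<'E'
from holes import *
import time
s=[robot.snapshot("scene")]
for _ in range(8): robot.snapshot("side")
s.append(robot.snapshot("scene"));a=robot.snapshot("side")
for i in s:
    run(i); b=blue(i); v=np.argwhere(b[60:260,380:560]); print(v.mean(0)[::-1]+[380,60],len(v))
    c,_=cv2.findContours(b,0,1); print(cv2.boundingRect(max(c,key=cv2.contourArea)))
c=robot.get_calibration("scene"); q=[.5112,.2205,.070,-.19]
print("expect holes",proj(c,plate_w(np.array([[0,y,.119] for y in(-.06,-.02,.02,.06)]),q)).round(1).tolist(),"corners",proj(c,plate_w(np.array([[0,-.085,.161],[0,.085,.161],[0,.085,0]]),q)).round().tolist())
z=np.hstack([cv2.resize(s[1][60:260,380:580],(400,400)),cv2.resize(a[0:200,150:350],(400,400))])
cv2.imwrite("pics/c9.png",z[:,:,::-1])
E
```

```text
holes [[418.5, 116.4, 380.5], [445.7, 116.9, 378.0]]
[468.68220701 120.29469632] 4676
(403, 89, 121, 99)
holes [[418.5, 116.3, 380.0], [445.7, 116.9, 378.0]]
[468.71599914 120.31634183] 4669
(403, 89, 121, 99)
expect holes [[419.4, 116.9], [446.5, 117.5], [473.9, 118.1], [501.4, 118.8]] corners [[405.0, 89.0], [525.0, 92.0], [504.0, 188.0]]
```

The plate's holes and corners match the expected level hanging pose to within about 2 px. It did not move between pictures, and the gripper is well clear. Handing in.

```bash
python3 -c "
from bench import robot
print(robot.close_job())"
```

```text
the job is handed in; nothing more can be done
None
```

I hung the plate level and still on the grey stand's peg by its y = +20 mm hole, released it with the gripper clear, and handed the job in at about 15 s; the flask was never approached, and no verdict came back.

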